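# Third hand for a tile-mould frame joint

## Robot

A 7-joint arm with a two-finger parallel gripper is mounted at the origin on the work surface. World frame = base frame: x ahead of the robot, y to its left, z up, the work surface at z = 0. Lengths are in m, angles in rad, forces in N, time in s.
With the tool pointing down it reaches from about 0.4 to 0.875 m from the base axis. Payload 19.3 kg.
Tool frame: the origin (TCP) lies on the centre line of the jaws, within the pads' length; the fingertips stand 22 mm ahead of it and the grasp point (between the pads) lies 3 mm ahead of it; z points along the fingers, y is the line along which they close (so a half turn about z gives the same grasp; the last joint's range is limited). The gripper opens to 85 mm and grips with 20 to 120 N. Pads are 22 mm wide; open, the fingers measure 114 mm over their backs; the gripper's body (76 mm by 85 mm) begins 54 mm behind the grasp point. The pads swing forward as they close: fully open they stand 13 mm farther back than shut.
Start: joints at [1.147, 0.521, -0.036, 1.599, 0.021, 1.021, -0.113], TCP at [0.217, -0.586, 0.253] pointing down, gripper open.
Joint ranges: [-2.91, 2.91], [-0.3, 2.13], [-1.5, 1.42], [0.17, 2.43], [-1.26, 4.41], [0.16, 1.93], [-2.52, 2.52]. Speed limits (rad/s): [1.89, 1.89, 2.39, 2.39, 3.01, 3.01, 3.01].

## Interface

Orientations are given as a rotation vector (axis times angle).
In Python, from cell import r, kinematics, vision, workorder gives the robot as it stands. Calls block until the motion is done:
- r.reach(position, orientation): joint-space move of the TCP to a pose.
- r.line_to(position, rot=None, v=0.15, guard=None): straight line of the TCP; rot=None keeps the orientation; v is the mean speed in m/s. With guard (N) it stops when the force on the tool has changed by that much, and returns True; else False.
- r.movej(angles): joint-space move.
- r.grip(opening): opening from 0.0 (shut) to 1.0 (fully open); the grip force is fixed at half the most; returns when the fingers have stopped.
- r.sleep(seconds).
- kinematics.solve_ik(position, orientation): joint angles nearest the present ones, or None.
- r.sense(): the state.
- vision.get_image(name): name is "scene" or "top" or "wrist"; returns the picture (480x640x3 uint8, red, green, blue); there is no depth.
- vision.camera_info(name): a dict with "fx", "fy", "cx", "cy" (pixels), "dist" ([k1, k2, p1, p2, k3] as OpenCV has them; the pictures are not rectified), "R" (3x3) and "t" (3): a world point X has camera coordinates R X + t. Camera axes: x right, y down, z forward; pixel columns grow to the right and rows downward; lengths in m; the calibration is good to about 2 mm. A picture is of the moment at which its call begins: read the wrist's pose just before it. camera_info takes no time and is no camera call; for the wrist camera it gives the pose at the moment of the call.
A pose or a line that the arm cannot do raises r.MotionError and nothing moves.
- workorder.sign_off(): hands the job in; it is judged then, once.
The state is a dict: "clock": time; "qpos": joint angles; "qd": joint speeds; "effort": joint torques, N m; "ee_pos": TCP position; "orientation": TCP orientation; "force": force on the tool from outside, world axes, zero at the start; "ft_torque": the same for the moment, N m; "finger_gap": opening from 0.0 (shut) to 1.0 (fully open); "grip_force": force on a finger pad.
Only numpy, scipy, OpenCV 4.12 (cv2) and the standard library are available. Lean on these libraries where they do the work, as an engineer would, in place of code of your own. Each camera call takes 0.05 s, during which the arm holds its last target. There are 200 camera calls.

## Task

I am screwing together the wooden frame of a tile mould: take the longer of the two loose boards and stand it on its long edge down in the channel of the jig, still clear of the sprung end board. Then slide it along the channel until its end butts squarely against the end board and keep pushing with a steady force of about 12 N, so that I can drive the screws; never shove the end board right back against its hard stop. Finish while holding it there, gripped and still pushing, and leave the shorter board and everything else on the table where it is.

Things in the scene. Friction and masses are not known exactly. Their poses are not given: they have to be found in the camera images.
- long_board: the longer of the two loose frame boards: pale wood, a plain rectangular block 160 long (its x) x 22 thick (its y) x 70 high (its z), 0.12 to 0.24 kg, standing on its long edge on the table. Origin at the centre of its underside; both ends are alike. Sizes in mm here and below
- jig: assembly jig fixed to the table: plywood base 300 long (its x) x 140 wide (its y) x 15 thick, with a channel between two low dark guide rails, and beyond them the sprung end board, backed by a dark block at the +x end (near face at jig x +118, top 75 above the table). Origin at the centre of the base's underside, on the table. The push goes along the jig's +x
- channel (a point): middle of the channel's floor, 15 above the table, at jig x -60, y 0; axes as the jig's. The two guide rails beside it are 160 long (from 80 before to 80 beyond this point along x), 20 wide, 16 high (tops 31 above the table) and 30 apart, so the 22 thick board has 4 to spare on each side; the channel is open at the top and both ends
- end_board: sprung end board standing across the channel's +x end: pale wood, 22 thick, 140 wide, 70 high (top 85 above the table). Origin at the middle of the lower edge of the face that looks down the channel; axes as the jig's. At rest at jig x +60, z 15. Pushed along +x it yields 1 mm per 1.2 N (12 N = 10 mm), no preload; hard stop at 22 mm; springs back when released
- short_board: the other loose frame board: pale wood, 110 long (its x) x 22 thick (its y) x 70 high, standing on its long edge on the table; same thickness and height as the long one. Origin at the centre of its underside. Not wanted
- jar_lid: plain steel jar lid, round, lying on the table between the two boards, 66 across, 12 high; origin at the centre of its underside
- sanding_block: reddish-brown sanding block 60 x 45 x 30 high; origin at the centre of its underside
- glaze_jar: pot-bellied white ceramic jar, 88 across, 75 high; origin at the centre of its underside
- brush: wooden-handled brush about 200 long lying on the table, handle towards its -x; origin on the table under its middle
- large_hump: round-topped reddish-brown hump mould on a grey disc 164 across, 75 high in all; origin at the centre of its underside
- small_hump: smaller hump mould on a grey disc 110 across, 50 high in all; origin at the centre of its underside
- clay_stick: round wooden stick 14 thick, about 180 long, lying on the table; origin on its underside below its middle
There are look-alikes about, which are no part of the job. What is shaped like the long_board but blue or turquoise is not meant.

How it is judged:
On the way, in this order (a step that is already met when the one before it is completed fails the run):
1. the long board stands on its edge in the channel, its end still clear of the end board, which is not pushed back (z of long_board in the frame of jig between 0.01 and 0.021 m and y of long_board in the frame of jig between -0.006 and 0.006 m and angle between long_board's own z axis and vertical below 0.08 rad and angle between the x axis of long_board and the x axis of jig, either way round below 0.07 rad and x of long_board in the frame of jig below -0.022 m and x of end_board in the frame of jig below 0.062 m), for 0.2 s.
2. the long board is pressed endwise against the end board with 7 to 17 N for half a second (z of long_board in the frame of jig between 0.01 and 0.021 m and y of long_board in the frame of jig between -0.006 and 0.006 m and angle between long_board's own z axis and vertical below 0.08 rad and angle between the x axis of long_board and the x axis of jig, either way round below 0.07 rad and contact force between long_board and end_board between 7 and 17 N), for 0.5 s.
At the end, for the whole second after the job is handed in: The long board stands in the channel (underside within about 5 mm of the channel floor, within 6 mm of the channel's middle, upright within 4.5 degrees, in line with the channel within 4 degrees), the fingers still hold it, and it pushes on the sprung end board with 7 to 17 N all the time (all of step 2 and contact force between the fingers and long_board above 3 N and x of end_board in the frame of jig below 0.076 m); the arm keeps its last pose, push and grip.
It fails at once if the end board is pushed back 19 mm or more (nearly to its hard stop) (x of end_board in the frame of jig above 0.079 m).
It fails at once if another thing on the table is moved by more than 30 mm (distance of any of short_board, jar_lid, sanding_block, glaze_jar, brush, large_hump, small_hump, clay_stick from where it was at the start of the episode above 0.03 m).
It fails at once if the shorter board is knocked over (angle between short_board's own z axis and vertical above 0.5 rad).
It also fails if it takes over 58 s, if anything falls off the work surface, if the arm or the gripper's body presses on something with over 40 N, if the wrist force passes 120 N, or if a joint passes its speed limit or range.

## Working session

There is one attempt and no reset: what is moved stays moved. The work goes in short steps, each a Python script; the robot and the scene stay as the last script left them, time stands still between calls to the robot, and variables do not carry over. Pictures are saved under pics/ and viewed, at most 10 in all, crops included, and the job is handed in when it is done.

```bash
mkdir -p pics; ls; python3 - <<'E'
from cell import r,vision
import cv2
for n in("top","scene"):
    cv2.imwrite(f"pics/{n}0.png",vision.get_image(n)[:,:,::-1])
    print(vision.camera_info(n))
s=r.sense();print(s)
E
```

```text
pics
{'fx': 478.12392488705996, 'fy': 478.12392488705996, 'cx': 317.97749459096923, 'cy': 240.57567050407638, 'dist': array([-0.02171439,  0.        ,  0.        ,  0.        ,  0.        ]), 'R': array([[ 0.01362953, -0.99987679,  0.00778657],
       [-0.99410045, -0.01438799, -0.1075048 ],
       [ 0.10760359, -0.00627539, -0.99417407]]), 't': array([-0.02960676,  0.52059334,  1.2073545 ])}
{'fx': 498.23346363272697, 'fy': 498.23346363272697, 'cx': 321.52287480841886, 'cy': 244.86961882572115, 'dist': array([-0.10188046,  0.        ,  0.        ,  0.        ,  0.        ]), 'R': array([[-0.44737033,  0.89428704,  0.01051115],
       [ 0.7533838 ,  0.38316429, -0.53441368],
       [-0.48194672, -0.23116189, -0.8451577 ]]), 't': array([ 0.24559162, -0.33831529,  1.73740323])}
{'clock': 0.1, 'qpos': array([ 1.14675768,  0.52193026, -0.03632154,  1.59992938,  0.02119113,
        1.02115197, -0.11279091]), 'qd': array([ 0.00067303, -0.00067577, -0.00115712, -0.00234886, -0.00119289,
       -0.0016577 ,  0.00080843]), 'effort': array([ 4.10900888e-03, -9.28502798e+01,  1.98410958e+00, -3.70539701e+01,
        1.81791605e-02,  5.34820516e-03, -6.24618156e-05]), 'ee_pos': array([ 0.21643237, -0.58602573,  0.25280615]), 'orientation': array([-3.09156947e+00, -5.52718245e-01,  3.92468320e-04]), 'force': array([ 0.46533798, -0.03846972, -0.44343959]), 'ft_torque': array([-0.04357105, -0.00107193, -0.03008234]), 'grip_force': 0.0, 'finger_gap': 0.9975784588110896}
```

View pics/top0.png

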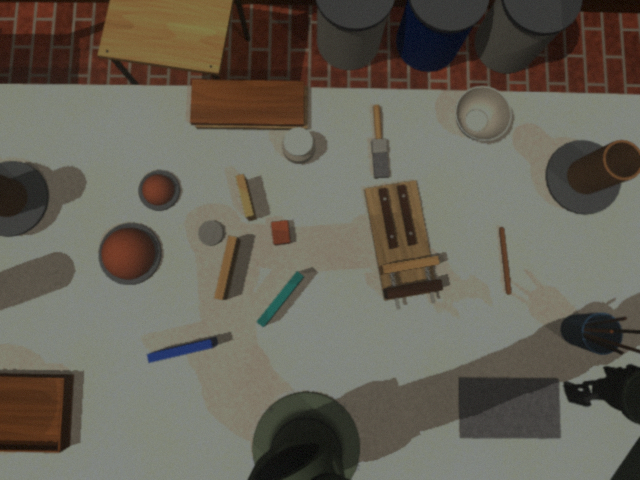

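View pics/scene0.png

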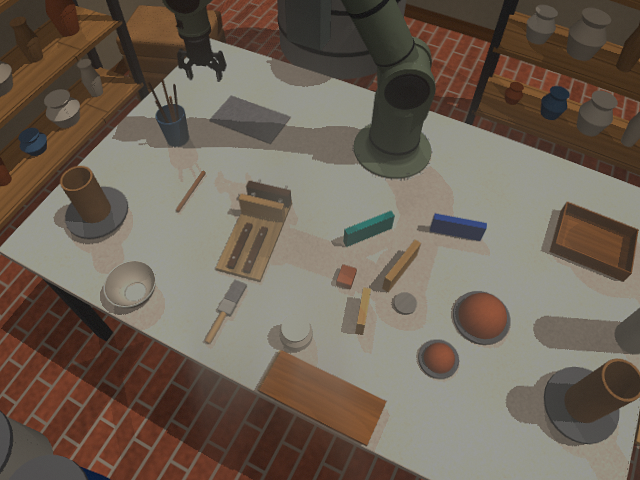

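The top view shows the long board at about (228,267), the short board at (246,197), and the jig from (365,185) to (440,298), with its end board nearest the robot. I'll enlarge these.

```bash
python3 - <<'E'
import cv2,numpy as np
im=cv2.imread("pics/top0.png")
def crop(x,y,w,h,k):
    c=cv2.resize(im[y:y+h,x:x+w],None,fx=k,fy=k,interpolation=cv2.INTER_CUBIC)
    c=cv2.convertScaleAbs(c,alpha=1.5)
    for i in range(0,w,10):
        cv2.line(c,(i*k,0),(i*k,6 if i%20 else 12),(0,0,255),1)
        if i%20==0: cv2.putText(c,str(x+i),(i*k,24),0,.4,(0,0,255),1)
    for i in range(0,h,10):
        cv2.line(c,(0,i*k),(6 if i%20 else 12,i*k),(0,0,255),1)
        if i%20==0: cv2.putText(c,str(y+i),(14,i*k+4),0,.4,(0,0,255),1)
    return c
a=crop(205,225,50,85,7);b=crop(355,172,100,135,4)
h=max(a.shape[0],b.shape[0]);f=lambda c:cv2.copyMakeBorder(c,0,h-c.shape[0],0,10,0)
cv2.imwrite("pics/c1.png",np.hstack([f(a),f(b)]))
E
```

```text
(no output)
```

View pics/c1.png

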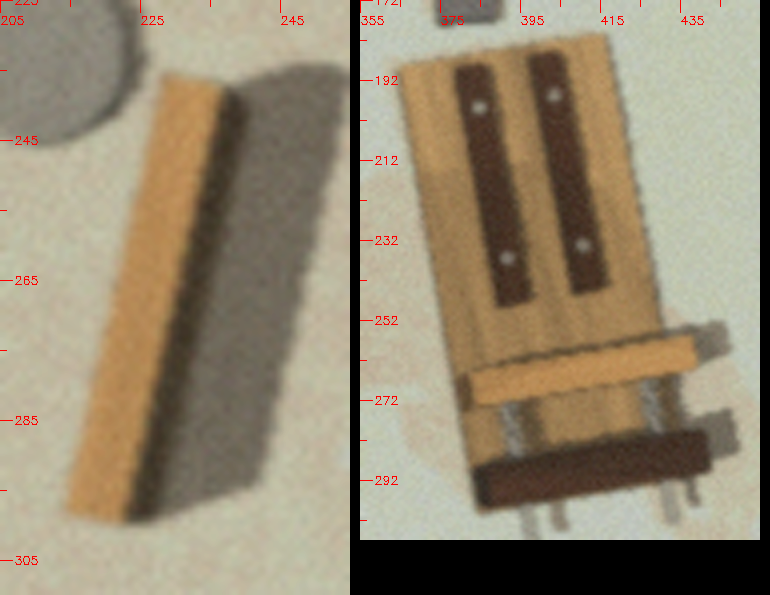

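```bash
cat >h.py <<'E'
import numpy as np,cv2
from scipy.optimize import least_squares
def K(ci): return np.array([[ci['fx'],0,ci['cx']],[0,ci['fy'],ci['cy']],[0,0,1]])
def proj(ci,P): return cv2.projectPoints(np.array(P,float),cv2.Rodrigues(np.array(ci['R']))[0],np.array(ci['t']),K(ci),np.array(ci['dist']))[0][:,0]
def fit(ci,P,uv,x0):
    """planar pose (x,y,yaw) of a body with points P seen at uv"""
    P=np.array(P,float);uv=np.array(uv,float)
    def W(p):
        c,s=np.cos(p[2]),np.sin(p[2]);return np.c_[p[0]+c*P[:,0]-s*P[:,1],p[1]+s*P[:,0]+c*P[:,1],P[:,2]]
    q=least_squares(lambda p:(proj(ci,W(p))-uv).ravel(),x0)
    return q.x,np.round(q.fun.reshape(-1,2),1)
E
python3 - <<'E'
from h import *
from cell import vision
ci=vision.camera_info("top")
B=[[.08,.011,.07],[.08,-.011,.07],[-.08,-.011,.07],[-.08,.011,.07]]
print(fit(ci,B,[(228.3,235.4),(236.7,237.1),(223.1,299.7),(214.4,298.4)],[.55,.2,0]))
z=.031
# jig +x towards robot: +y is world -y (image right)
J=[[-.14,-.035,z],[-.14,-.015,z],[.02,-.015,z],[.02,-.035,z],[-.14,.015,z],[-.14,.035,z],[.02,.035,z],[.02,.015,z],
[-.15,-.07,.015],[-.15,.07,.015],[.06,-.07,.085],[.06,.07,.085],[.082,-.07,.085],[.082,.07,.085]]
uv=[(378.75,188.75),(388,187.75),(398.75,246.5),(389.5,248.5),(396.75,185.75),(406.25,184.5),(417.25,243.75),(408.5,245.75),
(365,188.25),(416.5,180.25),(382.5,265.75),(438,256),(383.75,273.25),(439.25,263.25)]
J=np.array(J)
print(fit(ci,J,uv,[.6,-.2,3.1]))
E
```

```text
(array([ 0.44615232,  0.20594089, -0.18193113]), array([[-0.1, -0.3],
       [ 0.1, -0.2],
       [-0. ,  0.5],
       [-0. ,  0. ]]))
(array([ 0.52836242, -0.23933832,  3.31751154]), array([[ 0.4, -0.3],
       [-1.3, -0.5],
       [-1.1,  0.9],
       [ 0.6,  0.1],
       [ 1.2, -0.3],
       [-0.8, -0.3],
       [-0.6,  0.5],
       [ 0.6, -0.3],
       [-0.3, -0.1],
       [ 0.1, -0.4],
       [-0.1, -0.8],
       [ 0.2, -0.3],
       [ 0.2,  0.5],
       [ 0.6,  1.3]]))
```

```bash
cat >>h.py <<'E'
def rot(psi): return np.pi*np.array([np.cos(psi/2),np.sin(psi/2),0])
def show(im,ci,name,P=None):
    if P is not None:
        im=im.copy()
        for u in proj(ci,P): cv2.drawMarker(im,tuple(int(round(a)) for a in u),(0,255,0),cv2.MARKER_CROSS,9,1)
    cv2.imwrite(name,im[:,:,::-1])
def world(p,P):
    P=np.array(P,float);c,s=np.cos(p[2]),np.sin(p[2]);return np.c_[p[0]+c*P[:,0]-s*P[:,1],p[1]+s*P[:,0]+c*P[:,1],P[:,2]]
B=[[.08,.011,.07],[.08,-.011,.07],[-.08,-.011,.07],[-.08,.011,.07]]
z=.031
J=[[-.14,-.035,z],[-.14,-.015,z],[.02,-.015,z],[.02,-.035,z],[-.14,.015,z],[-.14,.035,z],[.02,.035,z],[.02,.015,z],
[-.15,-.07,.015],[-.15,.07,.015],[.06,-.07,.085],[.06,.07,.085],[.082,-.07,.085],[.082,.07,.085]]
E
python3 - <<'E'
from h import *
from cell import r,vision,kinematics
for x,y,ps in((.446,.206,-.182),(.587,-.229,.176),(.53,-.24,.176)):
  for k in (0,np.pi):
    print(ps+k,[None if (q:=kinematics.solve_ik([x,y,zz],rot(ps+k))) is None else np.round(q,2) for zz in (.07,.3)])
r.reach([.59,-.235,.36],rot(.176))
ci=vision.camera_info("wrist");im=vision.get_image("wrist")
show(im,ci,"pics/w1.png",world([.5284,-.2393,3.3175],J)); cv2.imwrite("pics/w1raw.png",im[:,:,::-1])
print(r.sense()['qpos'],r.sense()['clock'])
E
```

```text
-0.182 [array([-0.68,  0.62,  0.17,  2.09, -0.23,  0.45, -2.09]), array([-0.86,  0.27,  0.38,  1.9 , -0.12,  1.  , -2.18])]
2.959592653589793 [array([-0.12,  0.67, -0.58,  2.06,  0.64,  0.6 ,  0.24]), array([ 0.37,  0.51, -1.26,  1.85,  0.53,  1.18,  0.32])]
0.176 [array([ 0.32,  0.76, -0.06,  1.71,  0.07,  0.68, -1.18]), array([ 0.36,  0.49, -0.12,  1.53,  0.06,  1.13, -1.17])]
3.3175926535897933 [array([ 0.72,  0.85, -0.68,  1.68,  0.68,  0.86,  1.49]), array([ 0.78,  0.59, -0.79,  1.5 ,  0.43,  1.23,  1.68])]
0.176 [array([ 0.37,  0.7 , -0.06,  1.84,  0.07,  0.6 , -1.13]), array([ 0.41,  0.41, -0.12,  1.66,  0.05,  1.08, -1.12])]
3.3175926535897933 [array([ 0.77,  0.79, -0.66,  1.82,  0.67,  0.77,  1.5 ]), array([ 0.88,  0.51, -0.8 ,  1.63,  0.39,  1.17,  1.73])]
[ 0.37195926  0.45647905 -0.1280632   1.42718399  0.05954082  1.2620243
 -1.15762527] 2.0417
```

View pics/w1.png

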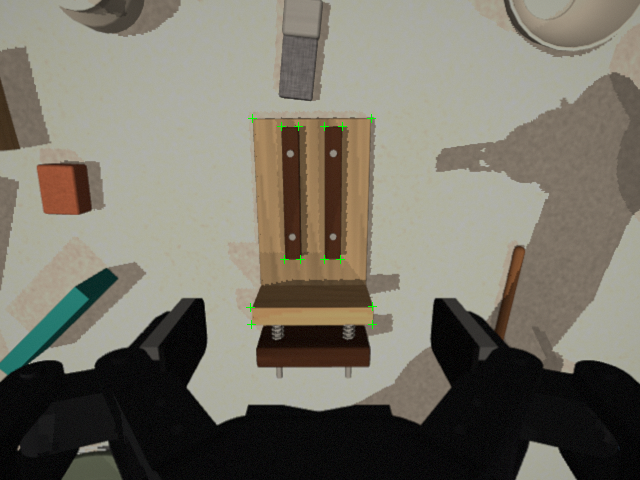

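The wrist view shows the rails at columns 282–299 and 325–341. The projected jig model (green crosses) lands within about 1–2 px of it. Next I'll refine the channel centreline from the rail pixels and pick up the board.

```bash
python3 - <<'E'
from h import *
from cell import r,vision
ci=vision.camera_info("wrist")
im=cv2.imread("pics/w1raw.png");g=im.max(2).astype(int)
p=[.5284,-.2393,3.3175]
res=[]
for row in range(140,246,10):
    d=np.where(g[row,270:352]<90)[0]+270
    L,R=d[d<312],d[d>312]; print(row,L.min(),L.max(),R.min(),R.max())
    uvm=np.array([[(L.mean()+R.mean())/2,row]])
    n=cv2.undistortPoints(uvm.reshape(1,1,2),K(ci),np.array(ci['dist']))[0,0]
    C=-ci['R'].T@ci['t'];d3=ci['R'].T@np.array([*n,1]);X=C+d3*(.031-C[2])/d3[2]
    v=X[:2]-p[:2];res.append((v@[np.cos(p[2]),np.sin(p[2])],v@[-np.sin(p[2]),np.cos(p[2])]))
res=np.array(res);print(np.round(res*1000,1), np.polyfit(res[:,0],res[:,1],1))
# pick
r.grip(1.0)
r.reach([.446,.206,.25],rot(-.182))
ci=vision.camera_info("wrist");im=vision.get_image("wrist")
show(im,ci,"pics/w2.png",world([.4462,.2059,-.182],B))
s=r.sense();print(s['ee_pos'],s['orientation'],s['qpos'],s['clock'])
E
```

```text
140 282 299 325 341
150 282 299 325 341
160 282 299 325 341
170 283 299 325 341
180 283 300 325 341
190 283 300 325 341
200 284 300 325 341
210 284 300 325 341
220 284 300 325 340
230 284 301 325 340
240 285 301 325 340
[[-124.5    0.6]
 [-113.3    0.6]
 [-101.8    0.5]
 [ -90.3    0.7]
 [ -78.5    0.9]
 [ -66.6    0.9]
 [ -54.6    1.1]
 [ -42.4    1. ]
 [ -30.     0.7]
 [ -17.4    0.9]
 [  -4.7    1.3]] [0.00471889 0.0011388 ]
[0.44661652 0.20541114 0.2501059 ] [-3.12839176e+00  2.87225516e-01 -5.31515591e-04] [-0.28807178  0.32878    -0.32941629  1.93445547  0.13408458  0.89898693
 -2.43864137] 4.05
```

View pics/w2.png

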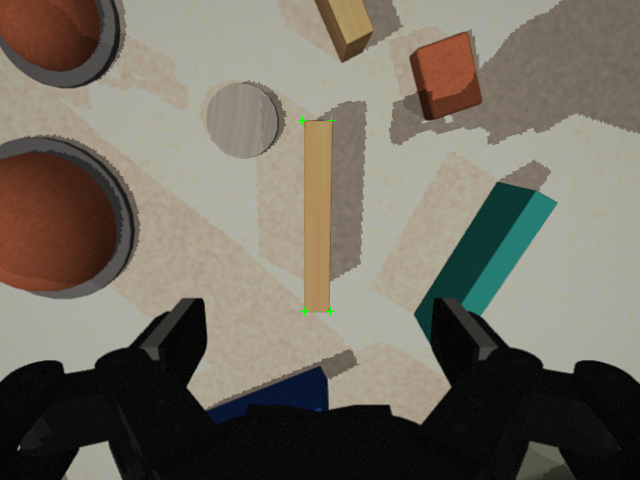

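The projected corners land on the long board's top face (columns 304–331, rows 121–311). Nothing is in the way of the fingers, so I'll grasp.

```bash
python3 - <<'E'
from h import *
from cell import r,vision
c=[.4462,.2059]
print(r.line_to([*c,.049],rot(-.182),v=.12,guard=15))
r.grip(0.0)
s=r.sense();print(s['finger_gap'],s['grip_force'],s['ee_pos'],s['force'])
r.line_to([*c,.25],v=.15)
s=r.sense();print('lifted',s['finger_gap'],s['grip_force'],s['force'],s['qpos'])
p=np.array([.5284,-.2393,3.3175]);T=world(p,[[-.06,.0005,0]])[0]
r.reach([T[0],T[1],.25],rot(p[2]-np.pi))
s=r.sense();print(s['ee_pos'],s['orientation'],s['force'],s['ft_torque'],s['clock'],s['qpos'])
ci=vision.camera_info("wrist");im=vision.get_image("wrist")
# crosses: expected board if grasp as planned (bottom at tcp-.049), plus jig
b=np.array(B);b[:,2]+=s['ee_pos'][2]-.049
P=np.r_[world([T[0],T[1],p[2]],b),world(p,J)]
show(im,ci,"pics/w3.png",P)
E
```

```text
False
0.25653808064888434 58.52182388305664 [0.44624856 0.20590416 0.04912152] [-0.36791871 -1.11073197  4.33918396]
lifted 0.2490246424424331 58.630192279815674 [ 0.12233393  0.59296973 -2.18082175] [-0.38573603  0.3211106  -0.20854989  1.94026326  0.08403277  0.88964792
 -2.38971652]
[ 0.58788584 -0.22792973  0.24996221] [-3.12867997e+00 -2.78030354e-01 -1.82657422e-04] [ 0.32080248 -0.06274303 -2.08723857] [ 0.04941931 -0.02857836 -0.01813651] 9.6417 [ 0.32796171  0.53415799 -0.07720426  1.58571087  0.04530898  1.02357735
 -1.15564408]
```

View pics/w3.png

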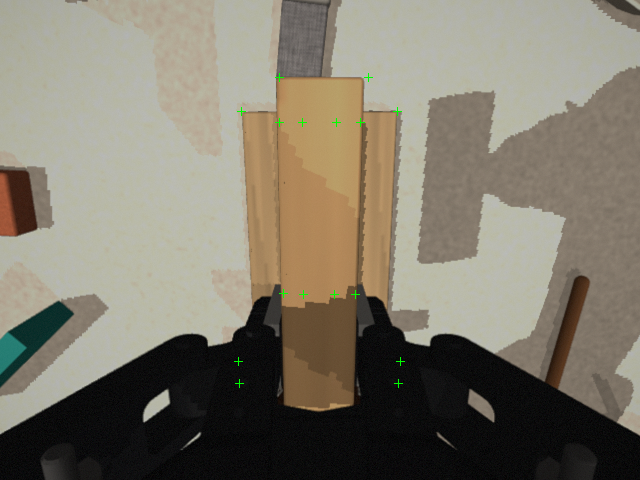

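The board sits straight in the grip (centre column ≈320) over the jig (base columns 244–397, centre ≈320.5). I'll go down to just above the rails and compare again.

```bash
python3 - <<'E'
from h import *
from cell import r,vision
s=r.sense();x,y,_=s['ee_pos']
p=np.array([.5284,-.2393,3.3175]);T=world(p,[[-.06,.0005,0]])[0]
print(r.line_to([T[0],T[1],.088],rot(p[2]-np.pi),v=.12,guard=12))
s=r.sense();print(s['ee_pos'],s['force'])
ci=vision.camera_info("wrist");im=vision.get_image("wrist");print(ci['cx'],ci['cy'],-np.array(ci['R']).T@ci['t'],ci['R'])
b=np.array(B);b[:,2]+=s['ee_pos'][2]-.049
P=np.r_[world([T[0],T[1],p[2]],b),world(p,J)]
im=im.copy()
for u in proj(ci,P): cv2.drawMarker(im,tuple(int(round(a)) for a in u),(0,255,0),cv2.MARKER_CROSS,5,1)
c=im[40:280,180:460]
c=cv2.convertScaleAbs(cv2.resize(c,None,fx=2.5,fy=2.5,interpolation=cv2.INTER_CUBIC),alpha=1.4)
for i in range(180,460,20): cv2.putText(c,str(i),(int((i-180)*2.5),12),0,.35,(255,0,0),1);cv2.line(c,(int((i-180)*2.5),14),(int((i-180)*2.5),22),(255,0,0),1)
for i in range(40,280,20): cv2.putText(c,str(i),(0,int((i-40)*2.5)+4),0,.35,(255,0,0),1)
cv2.imwrite("pics/w4.png",c[:,:,::-1])
E
```

```text
False
[ 0.58794387 -0.22942945  0.08870647] [-0.13365206  0.1598178  -1.45111073]
318.4006077004773 241.30182006615408 [ 0.65129701 -0.21815447  0.21050372] [[ 0.17530221 -0.9845134   0.00158105]
 [-0.9505994  -0.16884518  0.26048434]
 [-0.25618337 -0.04716643 -0.96547678]]
```

View pics/w4.png

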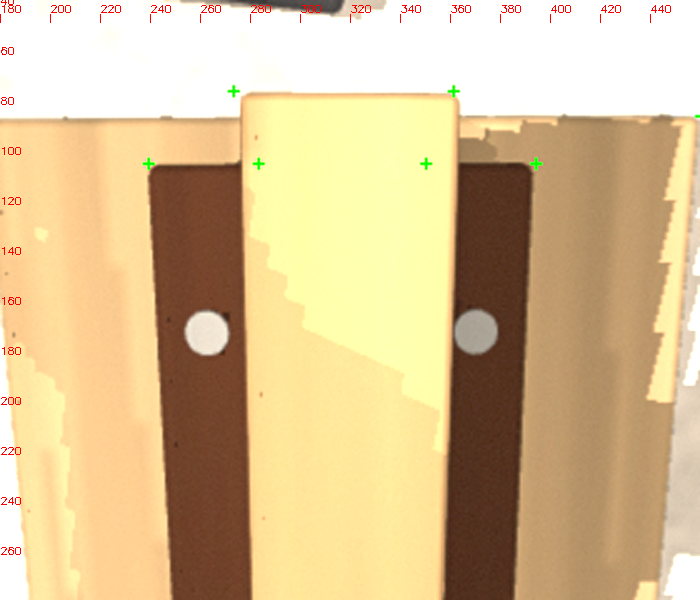

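Picture w4 shows the board's far end at columns 276.8–363.2 and the rails' outer edges at 239.6–393.6. The board looks about 1.3 mm off towards jig +y. I'll compute both centrelines, correct the offset and lower.

```bash
cat >>h.py <<'E'
def ray(ci,uv,z):
    n=cv2.undistortPoints(np.array(uv,float).reshape(1,1,2),K(ci),np.array(ci['dist']))[0,0]
    R=np.array(ci['R']);C=-R.T@ci['t'];d=R.T@np.array([*n,1]);return C+d*(z-C[2])/d[2]
def jy(p,X): v=X[:2]-np.array(p[:2]);return np.array([v@[np.cos(p[2]),np.sin(p[2])],v@[-np.sin(p[2]),np.cos(p[2])]])
pj=np.array([.5284,-.2393,3.3175])
E
python3 - <<'E'
from h import *
from cell import r,vision
ci=vision.camera_info("wrist");s=r.sense()
zb=s['ee_pos'][2]+.021
f=lambda l,rr,row,z:(jy(pj,ray(ci,(l,row),z))+jy(pj,ray(ci,(rr,row),z)))/2
b=[f(276.8,363.2,100,zb),f(280.8,357.2,280,zb)];b[0]=f(277.3,362.7,100,zb)
g=[f(240,393.6,110,.031),f(249.2,385.6,280,.031)]
print("board",np.round(b,4),"rails",np.round(g,4),"tcp",jy(pj,s['ee_pos']),s['orientation'])
yb=(b[0][1]-b[1][1])/(b[0][0]-b[1][0]);yg=(g[0][1]-g[1][1])/(g[0][0]-g[1][0]);print(yb,yg)
T=world(pj,[[-.06,.0005-.0013,0]])[0]
r.line_to([T[0],T[1],.088],rot(pj[2]-np.pi),v=.03)
print(r.line_to([T[0],T[1],.060],v=.03,guard=6))
s=r.sense();print(s['ee_pos'],jy(pj,s['ee_pos']),s['force'],s['ft_torque'],s['clock'])
E
```

```text
board [[-0.1344  0.0012]
 [-0.086   0.001 ]] rails [[-0.1378  0.0002]
 [-0.0559  0.0005]] tcp [-0.06033095  0.0006815 ] [3.12905017e+00 2.75827090e-01 1.58666326e-03]
-0.004497252503441404 0.002937084084655175
True
[ 0.58714035 -0.22794904  0.06392281] [-0.05982031 -0.00089614] [-1.28090054 -0.35636411  8.46494077] [-0.03208583  0.1495029  -0.02788817] 12.2417
```

The board reached the floor at the expected height (TCP z 0.064). I'll lift it slightly, dwell, then slide and push in small steps.

```bash
python3 - <<'E'
from h import *
from cell import r,vision
ax=np.array([np.cos(pj[2]),np.sin(pj[2]),0])
go=lambda x,v,**k:r.line_to([*world(pj,[[x,-.0008,0]])[0][:2],.0645],v=v,**k)
go(-.06,.02);r.sleep(.4)
F=lambda:np.mean([(r.sleep(.02),r.sense()['force'])[1] for _ in range(8)],0)
f0=F();print('base',f0)
go(-.028,.03);r.sleep(.2)
print('near',F()-f0,jy(pj,r.sense()['ee_pos']))
f0=F();x=-.025;hit=None
while x<-.002:
    go(x,.015);d=F()-f0;push=-d@ax
    s=r.sense();print(np.round(x,4),np.round(jy(pj,s['ee_pos'])*1e3,2),'push',round(push,2),np.round(d,1),round(s['grip_force'],1),round(s['clock'],1))
    if push>11.4: break
    x+=.001 if push<10 else .0006
r.sleep(.8);d=F()-f0;s=r.sense();print('held',-d@ax,d,s['ee_pos'],s['ft_torque'],s['clock'])
ci=vision.camera_info("wrist");im=vision.get_image("wrist");cv2.imwrite("pics/w5.png",im[:,:,::-1])
im=vision.get_image("scene");cv2.imwrite("pics/s5.png",cv2.resize(im[170:310,190:330],None,fx=4,fy=4,interpolation=cv2.INTER_CUBIC)[:,:,::-1])
E
```

```text
base [ 0.07671948  0.07302998 -2.05911151]
near [ 0.21314452 -0.03507344  0.29566278] [-0.02802848 -0.00081711]
-0.025 [-25.04  -0.76] push 0.25 [ 0.3 -0.3  0.4] 58.7 15.2
-0.024 [-24.02  -0.77] push 0.03 [0.  0.1 0.1] 58.7 15.6
-0.023 [-23.02  -0.78] push -0.16 [-0.2  0.1 -0. ] 58.7 16.0
-0.022 [-22.    -0.81] push -0.01 [-0.  -0.1  0.1] 58.7 16.3
-0.021 [-21.01  -0.77] push 0.14 [ 0.1 -0.   0.1] 58.7 16.7
-0.02 [-20.09  -0.85] push 0.73 [0.7 0.4 0.2] 58.6 17.1
-0.019 [-19.1   -0.82] push 1.73 [1.6 0.7 0.2] 58.6 17.5
-0.018 [-18.18  -0.83] push 3.19 [3.1 1.1 0.5] 58.7 17.9
-0.017 [-17.13  -0.81] push 4.29 [4.1 1.5 0.5] 58.7 18.3
-0.016 [-16.25  -0.86] push 5.7 [5.5 1.7 0.5] 58.7 18.6
-0.015 [-15.42  -0.82] push 6.1 [5.9 1.8 0.3] 58.7 19.0
-0.014 [-14.61  -0.86] push 7.47 [ 7.2  2.1 -0. ] 58.6 19.4
-0.013 [-13.77  -0.83] push 8.46 [ 8.2  2.  -0.9] 58.6 19.8
-0.012 [-12.98  -0.84] push 9.05 [ 8.8  2.2 -1.3] 58.7 20.2
-0.011 [-12.18  -0.92] push 9.93 [ 9.6  2.5 -1.7] 58.7 20.6
-0.01 [-11.3   -0.89] push 11.37 [11.1  2.5 -2.3] 58.7 20.9
-0.0094 [-10.84  -0.87] push 11.6 [11.3  2.7 -2.2] 58.7 21.3
held 11.551052547218672 [11.29426274  2.46329865 -2.16118232] [ 0.53892917 -0.23652591  0.06476225] [ 0.56977779 -2.35386914  0.05737203] 22.2583
```

View pics/s5.png

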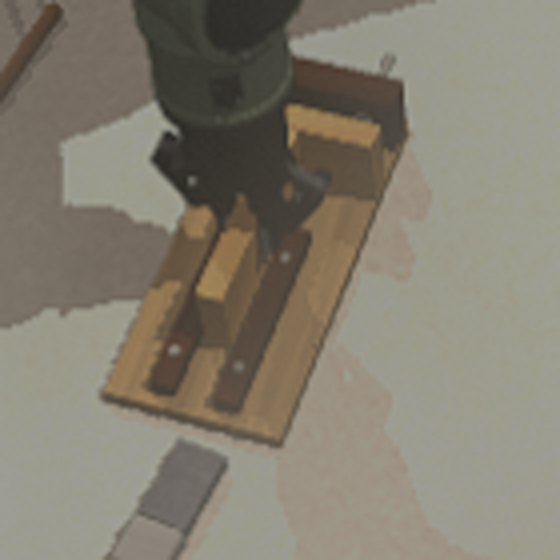

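View pics/w5.png

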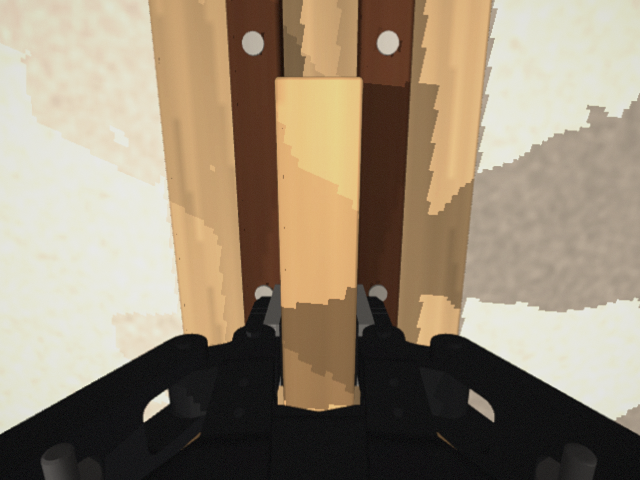

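The scene picture shows the board upright between the rails and butted on the end board. In the wrist view the board (columns 276–362) is centred between the rails and has not slipped in the grip. The push is steady at about 11.6 N, so I'll hand in.

```bash
python3 -c "
from cell import workorder
print(workorder.sign_off())"
```

```text
the job is handed in; nothing more can be done
None
```

The job is handed in: the long board stands in the channel, still gripped and pushing on the end board with about 11.6 N, and I touched nothing else on the table; the sign-off gave no verdict.

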